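# Slide the setting spacer beside the tile and hold the tile flush

## Task

Two setting frames each hold a white ceramic tile on a sprung carrier, with a gap along the tile's left side. Slide the loose spacer, upright and tab up, into the one gap that is wide enough for it until it is fully home (foot down on the frame's floor, end against the back stop) and let go of it; then press that same frame's tile down gently until it is flush with the frame's rim, and finish while still holding it pressed down with the fingers. Leave the other frame's tile and the things lying around alone.

Things in the scene. Friction and masses are not known exactly. Their poses are not given: they have to be found in the camera images.
- frame_a: fixed dark steel frame 92 (x) x 95 (y) mm, rim 30 mm high; pocket 75 mm wide, floor at 12 mm; walls 10 mm; inner face of back stop at x +36 mm; front (-x) open. Origin: centre of underside, on the bench; +x to the back stop, +y left. Its tile is the narrower: 56 mm (y -36 to +20), 68 mm long in x; gap at its left 17.5 mm, takes the spacer. Stands in either place, as frame_b
- frame_b: the same frame with the wider tile (63 mm, y from -36 to +27 mm), so its gap is only 10.5 mm: too narrow for the spacer. The two frames stand side by side, either one on the left; nothing but tile and gap width tells them apart
- frame_a_gap (a point): on the pocket floor of frame_a, in the middle of its gap, 12 mm above the bench, where the spacer's origin is when the spacer is fully home (frame coordinates x +11, y +28.75, z +12 mm); axes as the frame's
- tile_a_top (a point): centre of the top of frame_a's tile (frame coordinates x 0, y -8 mm); 36 mm above the bench when the tile is up, 30 mm when it is flush with the rim; axes as the frame's
- tile_a (a joint): how far frame_a's tile is pressed down, m: 0 up (6 mm proud of the rim), 0.006 flush, also its hard stop. A spring pushes it up: the press needed is about 2.5 N at the start and 8 N at flush. It springs up again when let go
- tile_b (a joint): the same for frame_b's tile, which is to be left alone
- spacer: loose grey plastic spacer, about 60 g, upright on the bench: blade 50 mm long (x), 14 mm thick (y), 24 mm high with round ends; on its middle a grip tab 26 mm (x) x 10 mm (y), 24 to 62 mm above the underside. Origin: centre of underside; z up, x along the blade; same either way round. In the gap its tab stands 36 to 74 mm over the bench
- crucible: white alumina crucible, 40 mm wide, 32 mm high, loose bystander; origin at the centre of its underside
- tape: white roll of sealing tape lying flat, 52 mm wide, 12 mm high, loose bystander; origin at the centre of its underside
- fitting: brass tube fitting lying down, 18 x 52 x 16 mm, loose bystander; origin at the centre of its underside
Things that resemble listed ones, but are neither listed nor needed, are in the scene too. There is more than one size of the spacer; the one meant has the size given above.

How it is judged:
By the outcome, as a careful person would: the job done as asked, in the order asked, and still so for the second after the job is handed in, while the arm keeps its last pose, push and grip.
It also fails if it takes over 58 s, if anything falls off the work surface, if the arm or the gripper's body presses on something with over 40 N, if the wrist force passes 120 N, or if a joint passes its speed limit or range.

## Robot

A 7-joint arm with a two-finger parallel gripper is mounted at the origin on a cart in front of the work surface, level with it; the furniture and walls round the work are solid. World frame = base frame: x ahead of the robot, y to its left, z up, the work surface at z = 0. Lengths are in m, angles in rad, forces in N, time in s.
With the tool pointing down it reaches from about 0.35 to 0.9 m from the base axis. Payload 8.1 kg.
Tool frame: the origin (TCP) lies at the very end of the fingers, on their centre line; the grasp point (between the pads) lies 19 mm behind it; z points along the fingers, y is the line along which they close (so a half turn about z gives the same grasp; the last joint's range is limited). The gripper opens to 92 mm and grips with 3 to 60 N. Pads are 19 mm wide; open, the fingers measure 130 mm over their backs; the gripper's body (75 mm by 190 mm) begins 47 mm behind the grasp point.
Start: joints at [-1.359, 0.434, 0.025, 1.573, -0.012, 1.134, -0.075], TCP at [0.194, 0.594, 0.194] pointing down, gripper open.
Joint ranges: [-2.62, 2.62], [-0.44, 2.09], [-1.27, 1.32], [0.08, 2.57], [-1.32, 4.46], [0.12, 2], [-2.74, 2.74]. Speed limits (rad/s): [2.22, 2.22, 3.01, 3.01, 3.14, 3.14, 3.14].

## Interface

Orientations are given as a rotation vector (axis times angle).
In Python, from cell import arm gives the robot as it stands.
- The arm moves only by the shell command python3 -m pendant 'ROWS' [FORCE]. ROWS is a JSON object of lists of equal length, an entry for each row: "slide": the shift along the tool's x, y, z in units of 0.3 m (1.0 is 0.3 m), a list of three; "dr": the turn, a rotation vector about the tool's x, y, z in units of 0.12 rad (1.0 is 0.12 rad), a list of three; "claw": the opening, from 0 (shut) to 1 (fully open). In form: {"slide": [[tx, ty, tz], ...], "dr": [[ax, ay, az], ...], "claw": [claw, ...]}. A call has 1 to 10 rows; each row shifts and turns the commanded pose from where the row before left it, along the tool's axes as they then stand; what a row does not reach is not made up. A row lasts 1/10 s, in which the tool goes at most 50 mm and 8.59 degrees, less where a joint would pass 70% of its speed; a pose out of reach is approached as far as the arm can. A call with a number of a shift or a turn outside -1 to 1 is refused whole. A call with a gripper value outside its range is refused whole. The fingers move at their own pace and stop on an object; FORCE is the grip in N (left out, the last holds). Time passes only in rows, so rows that do not move let the fingers close. It gives the time, the measured TCP pose, the force, the opening and the grip force at its end, in the units of the state.
- arm.observe(): the state, without advancing time (a new reading comes with each control period).
- arm.get_image(name): name is "scene" or "top" or "wrist"; returns the picture (384x512x3 uint8, red, green, blue); there is no depth.
- arm.calibration(name): a dict with "K" (3x3 intrinsics, pixels), "xyz" and "orientation" of the camera in the world. Camera axes: x right, y up, looking along -z (the intrinsics and any distortion apply to the point x, -y, -z); pixel columns grow to the right and rows downward; lengths in m; the calibration is good to about 2 mm. A picture is of the moment at which its call begins: read the wrist's pose just before it. calibration takes no time and is no camera call; for the wrist camera it gives the pose at the moment of the call.
- arm.sign_off(): hands the job in; it is judged then, once.
The state is a dict: "clock": time; "joints": joint angles; "dq": joint speeds; "joint_efforts": joint torques, N m; "position": TCP position; "ee_rot": TCP orientation; "force": force on the tool from outside, world axes, zero at the start; "ft_torque": the same for the moment, N m; "width": opening from 0.0 (shut) to 1.0 (fully open); "gripper_force": force on a finger pad.
Only numpy, scipy, OpenCV 4.12 (cv2) and the standard library are available. Lean on these libraries where they do the work, as an engineer would, in place of code of your own. Each camera call takes 0.05 s, during which the arm holds its last target. There are 200 camera calls.

## Working session

There is one attempt and no reset: what is moved stays moved. The work goes in short steps, Python scripts to look and compute and a shell command to move; the robot and the scene stay as the last step left them, time stands still between calls to the robot, and variables do not carry over. Pictures are saved under pics/ and viewed, at most 10 in all, crops included, and the job is handed in when it is done.

```bash
mkdir -p pics; ls; python3 - <<'E'
from cell import arm
import cv2
for n in ("scene","top"):
    im=arm.get_image(n); cv2.imwrite(f"pics/{n}0.png",im[:,:,::-1]); c=arm.calibration(n); print(n,c)
im=arm.get_image("wrist"); cv2.imwrite("pics/wrist0.png",im[:,:,::-1]); print(arm.calibration("wrist"))
print(arm.observe())
E
```

```text
pics
scene {'K': array([[419.80803692,   0.        , 249.94033898],
       [  0.        , 419.80803692, 190.06830002],
       [  0.        ,   0.        ,   1.        ]]), 'xyz': array([0.22434318, 0.61356907, 0.50755077]), 'orientation': array([ 0.36961956, -1.2923608 , -2.32773926])}
top {'K': array([[455.11643471,   0.        , 260.01385142],
       [  0.        , 455.11643471, 186.58318146],
       [  0.        ,   0.        ,   1.        ]]), 'xyz': array([0.47553125, 0.00344661, 1.18706755]), 'orientation': array([ 0.05298441, -0.08121485, -1.54712869])}
{'K': array([[266.41839359,   0.        , 250.26652123],
       [  0.        , 266.41839359, 193.44329883],
       [  0.        ,   0.        ,   1.        ]]), 'xyz': array([0.12938375, 0.61493461, 0.38358631]), 'orientation': array([-0.21795567, -0.15533413,  1.24792855])}
{'clock': 0.15, 'joints': array([-1.35860158,  0.43502648,  0.02501176,  1.57386884, -0.01161371,
        1.13399822, -0.07508524]), 'dq': array([ 0.00187557, -0.00348219,  0.00131931, -0.00170911, -0.00120955,
        0.00038005, -0.00233763]), 'joint_efforts': array([ 2.37522356e-03, -6.68253136e+01,  9.86239426e-01, -3.14692104e+01,
       -6.03898801e-02,  3.93407210e-02,  7.96135168e-05]), 'position': array([0.19344862, 0.59387178, 0.1932558 ]), 'ee_rot': array([-4.92573039e-01, -3.10266265e+00,  1.81148501e-03]), 'force': array([ 1.14766808,  0.18071614, -0.06177154]), 'ft_torque': array([-0.02501298,  0.01417817,  0.04252531]), 'gripper_force': 0.0, 'width': 0.9989338712522735}
```

View pics/scene0.png

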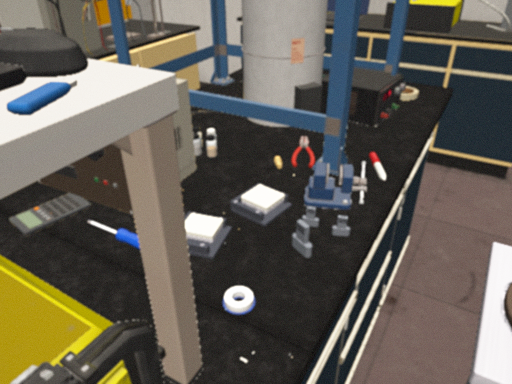

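View pics/top0.png

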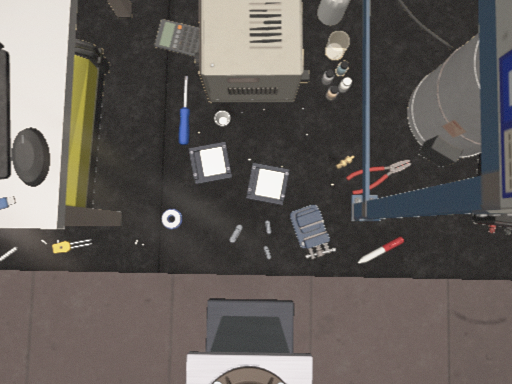

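View wrist.

The top view shows the tiles at about (210,162) and (268,184). Three spacer-like objects are at (237,233), (268,228) and (267,253). The scene view shows the biggest at (302,240), with the smaller ones at (311,216) and (341,225).

View pics/wrist0.png

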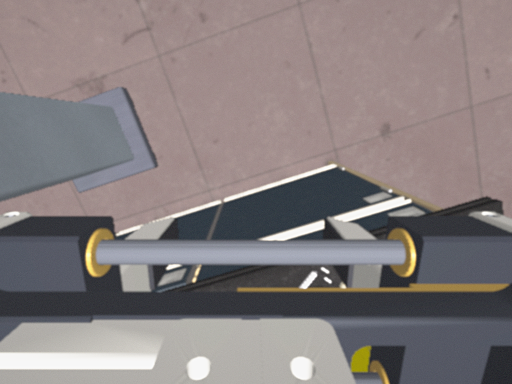

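```bash
cat > h.py <<'E'
import numpy as np, cv2
from scipy.spatial.transform import Rotation as R
from cell import arm
def ray(c,uv):
    uv=np.atleast_2d(uv).astype(float); K=c["K"]
    d=np.c_[(uv[:,0]-K[0,2])/K[0,0],-(uv[:,1]-K[1,2])/K[1,1],-np.ones(len(uv))]
    return d@R.from_rotvec(c["orientation"]).as_matrix().T
def plane(c,uv,z):
    d=ray(c,uv); return c["xyz"]+d*((z-c["xyz"][2])/d[:,2])[:,None]
def proj(c,p):
    q=(np.atleast_2d(p)-c["xyz"])@R.from_rotvec(c["orientation"]).as_matrix()
    K=c["K"]; return np.c_[K[0,0]*q[:,0]/-q[:,2]+K[0,2],K[1,1]*q[:,1]/q[:,2]+K[1,2]]
def tri(c1,u1,c2,u2):
    d1=ray(c1,u1)[0];d2=ray(c2,u2)[0]
    s=np.linalg.lstsq(np.c_[d1,-d2],c2["xyz"]-c1["xyz"],rcond=None)[0]
    a=c1["xyz"]+s[0]*d1;b=c2["xyz"]+s[1]*d2
    return (a+b)/2,np.linalg.norm(a-b)
E
python3 - <<'E'
from h import *
t=arm.calibration("top");s=arm.calibration("scene")
for n,p in dict(a=(210,162),b=(268,184),s1=(237,233),s2=(268,228),s3=(267,253),tape=(172,218)).items():
    P=plane(t,p,0.03); print(n,P.round(3),proj(s,P).round(),proj(s,P-[0,0,.03]).round())
print(proj(t,[[0.194,.594,.194],[0,0,0]]),proj(s,[[0.194,.594,.194],[0,0,0]]))
w=arm.calibration("wrist");print(proj(w,arm.observe()["position"]))
print(R.from_rotvec(arm.observe()["ee_rot"]).as_matrix().round(3))
E
```

```text
a [[0.635 0.113 0.03 ]] [[200. 228.]] [[201. 240.]]
b [[ 0.582 -0.037  0.03 ]] [[263. 198.]] [[263. 210.]]
s1 [[0.456 0.039 0.03 ]] [[303. 235.]] [[302. 248.]]
s2 [[ 0.47  -0.039  0.03 ]] [[313. 212.]] [[312. 224.]]
s3 [[ 0.408 -0.038  0.03 ]] [[343. 221.]] [[341. 234.]]
tape [[0.49  0.204 0.03 ]] [[240. 285.]] [[241. 299.]]
[[-33.18863004 354.06046697]
 [248.28345153 415.81918188]] [[353.57245023 862.72329783]
 [598.01997876 330.74455268]]
[[250.65215487 217.49398142]]
[[-0.951  0.31  -0.   ]
 [ 0.31   0.951 -0.001]
 [-0.    -0.001 -1.   ]]
```

```bash
python3 -m pendant '{"slide":[[0,-0.16,0],[0,-0.16,0],[0,-0.16,0],[0,-0.16,0]],"dr":[[0,0,0],[0,0,0],[0,0,0],[0,0,0]],"claw":[1,1,1,1]}'
```

```text
clock: 0.55
position: [0.1335, 0.4097, 0.1934]
ee_rot: [0.493, 3.103, -0.001]
force: [-0.2, 0.6, 0.6]
width: 1.001
gripper_force: 0.0
```

```bash
python3 - <<'E'
from h import *
w=arm.calibration("wrist");o=arm.observe();T=R.from_rotvec(o["ee_rot"]).as_matrix()
print(o["position"],o["joints"].round(2))
for uv in [(250,20),(250,100),(250,180),(50,100),(450,100)]:
    print(uv,((plane(w,uv,0.0)-o["position"])@T).round(3))
t=arm.get_image("top"); g=cv2.inRange(t,(215,215,215),(255,255,255))
c=arm.calibration("top")
for k in cv2.findContours(g,cv2.RETR_EXTERNAL,cv2.CHAIN_APPROX_NONE)[0]:
    r=cv2.minAreaRect(k); M=cv2.moments(k)
    if 300<M["m00"]<2000 and 180<r[0][0]<300:
        b=plane(c,cv2.boxPoints(r),.036); print(r, b[:,:2].round(3).tolist(), np.linalg.norm(b[0]-b[1]),np.linalg.norm(b[2]-b[1]))
E
```

```text
[0.13350811 0.40968128 0.19338038] [-1.37  0.12 -0.01  2.02  0.    1.01 -0.13]
(250, 20) [[ 0.197 -0.001  0.193]]
(250, 100) [[ 0.101 -0.001  0.193]]
(250, 180) [[-0.01  -0.001  0.193]]
(50, 100) [[ 0.101 -0.274  0.194]]
(450, 100) [[0.1   0.272 0.193]]
((269.2320556640625, 183.2622528076172), (24.878952026367188, 26.107542037963867), 10.61965560913086) [[0.556, -0.003], [0.622, -0.014], [0.612, -0.076], [0.546, -0.065]] 0.06666543675056598 0.06339254720802655
((212.4720001220703, 161.09600830078125), (25.938392639160156, 22.181795120239258), 79.69515228271484) [[0.664, 0.141], [0.675, 0.085], [0.61, 0.072], [0.599, 0.127]] 0.0564608994750751 0.06670943155339591
```

```bash
python3 -m pendant '{"slide":[[-0.16,0,0],[-0.16,0,0],[-0.16,0,0],[-0.16,0,0],[-0.16,0,0],[-0.16,0,0],[-0.16,0,0],[-0.16,0,0],[-0.16,0,0],[-0.1,0,0]],"dr":[[0,0,1],[0,0,1],[0,0,1],[0,0,1],[0,0,1],[0,0,1],[0,0,1],[0,0,1],[0,0,1],[0,0,1]],"claw":[1,1,1,1,1,1,1,1,1,1]}'
python3 -m pendant '{"slide":[[0,0,0],[0,0,-0.1],[0,0,-0.1],[0,0,0],[0,0,0],[0,0,0],[0,0,0],[0,0,0],[0,0,0],[0,0,0]],"dr":[[0,0,1],[0,0,1],[0,0,1],[0,0,1],[0,0,1],[0,0,1],[0,0,1],[0,0,1],[0,0,1],[0,0,1]],"claw":[1,1,1,1,1,1,1,1,1,1]}'
python3 -c "
from h import *
o=arm.observe();print(o['joints'].round(2),R.from_rotvec(o['ee_rot']).as_matrix().round(3))"
```

```text
clock: 1.6
position: [0.4287, 0.0849, 0.194]
ee_rot: [2.167, 2.273, -0.0]
force: [-0.2, 0.4, 0.3]
width: 1.001
gripper_force: 0.0
clock: 2.6
position: [0.4276, 0.0884, 0.2538]
ee_rot: [3.072, 0.658, -0.0]
force: [0.5, 0.2, -0.2]
width: 1.0
gripper_force: 0.0
[-0.87  0.05  0.59  1.94 -0.03  1.16 -1.42] [[ 0.912  0.409 -0.   ]
 [ 0.409 -0.912 -0.   ]
 [-0.     0.    -1.   ]]
```

```bash
python3 - <<'E'
from h import *
import pickle
c=arm.calibration("wrist");im=arm.get_image("wrist");cv2.imwrite("pics/w1.png",im[:,:,::-1]);pickle.dump(c,open("w1.pkl","wb"))
print(c, proj(c,[[.637,.107,.036],[.456,.039,.03]]))
E
```

```text
{'K': array([[266.41839359,   0.        , 250.26652123],
       [  0.        , 266.41839359, 193.44329883],
       [  0.        ,   0.        ,   1.        ]]), 'xyz': array([0.48728719, 0.11591852, 0.44412946]), 'orientation': array([-0.22375806,  0.14454885, -1.14401879])} [[301.09658006  23.77361623]
 [286.94813051 164.4968363 ]]
```

View pics/w1.png

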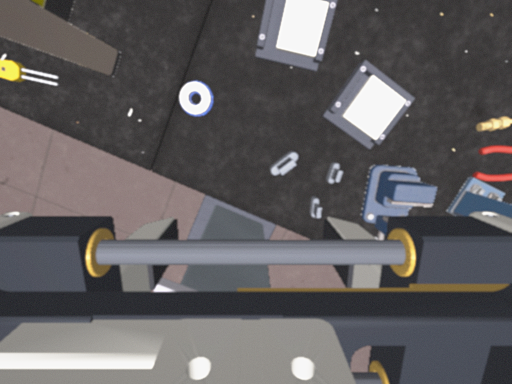

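Wrist view: tile a is at (305,25) with its gap on the left and its open front toward the viewer. Tile b is at (377,108). The big spacer is at (285,164), and the smaller decoys are at (335,173) and (317,208). Next I'll take two closer views, one of the frame and one of the spacer.

```bash
python3 -m pendant '{"slide":[[0.1,0.1,0.1],[0.1,0.1,0.1],[0,0,0.1],[0,0,0],[0,0,0]],"dr":[[0,0,0.9],[0,0,0.9],[0,0,0],[0,0,0],[0,0,0]],"claw":[1,1,1,1,1]}'
python3 - <<'E'
from h import *
import pickle
c=arm.calibration("wrist");im=arm.get_image("wrist");cv2.imwrite("pics/w2.png",im[:,:,::-1]);pickle.dump(c,open("w2.pkl","wb"))
print(arm.observe()["position"],proj(c,[[.637,.107,.036],[.456,.039,.03]]))
a=cv2.imread("pics/w1.png")[140:190,260:310]
b=im[:,:,::-1][0:200,150:400]
cv2.imwrite("pics/crop2.png",np.hstack([cv2.resize(a,(300,300),interpolation=cv2.INTER_CUBIC),cv2.resize(b,(500,400),interpolation=cv2.INTER_CUBIC)[:300]]))
E
```

```text
clock: 3.15
position: [0.5017, 0.0558, 0.1663]
ee_rot: [3.124, 0.333, -0.003]
force: [0.2, -0.2, 0.1]
width: 0.999
gripper_force: 0.0
[0.50233374 0.05613775 0.16715147] [[230.6916648   51.43335903]
 [255.82684135 215.50940461]]
```

View pics/crop2.png

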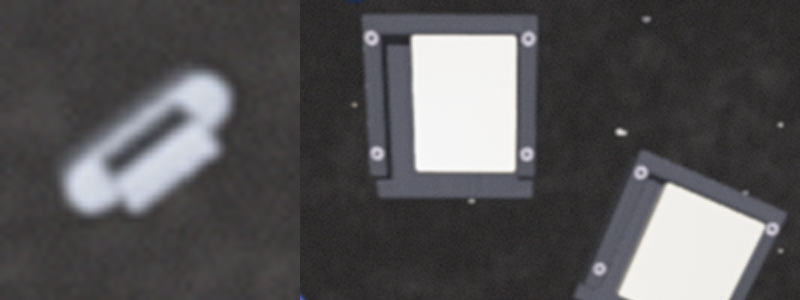

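```bash
python3 -m pendant '{"slide":[[-0.16,0,0],[-0.16,0,0],[-0.12,0,0.1],[0,0,0],[0,0,0],[0,0,0]],"dr":[[0,0,0],[0,0,0],[0,0,0],[0,0,0],[0,0,0],[0,0,0]],"claw":[1,1,1,1,1,1]}'
python3 - <<'E'
from h import *
import pickle
c=arm.calibration("wrist");im=arm.get_image("wrist");cv2.imwrite("pics/w3.png",im[:,:,::-1]);pickle.dump(c,open("w3.pkl","wb"))
top=arm.get_image("top")
t=arm.calibration("top")
u=proj(c,[.456,.039,.03])[0].astype(int);print(arm.observe()["position"],u)
v=proj(t,[.456,.039,.03])[0].astype(int);print(v)
a=im[u[1]-50:u[1]+50,u[0]-50:u[0]+50,::-1]; b=top[v[1]-20:v[1]+20,v[0]-20:v[0]+20,::-1]
cv2.imwrite("pics/crop3.png",np.hstack([cv2.resize(x,(400,400),interpolation=cv2.INTER_CUBIC) for x in (a,b)]))
# tile a
c2=pickle.load(open("w2.pkl","rb"));i2=cv2.imread("pics/w2.png")
g=cv2.inRange(i2,(190,190,190),(255,255,255))
k=max([k for k in cv2.findContours(g,0,1)[0] if cv2.pointPolygonTest(k,(230,50),False)>0],key=cv2.contourArea)
b2=cv2.minAreaRect(k);print(b2)
P=plane(c2,cv2.boxPoints(b2),.036);print(P.round(4),P.mean(0),np.linalg.norm(P[0]-P[1]),np.linalg.norm(P[1]-P[2]))
for i in range(4): d=P[(i+1)%4]-P[i];print(np.degrees(np.arctan2(d[1],d[0])))
print(tri(c2,b2[0],t,(212.5,161.1)))
E
```

```text
clock: 3.8
position: [0.3754, 0.029, 0.1377]
ee_rot: [-3.123, -0.332, -0.006]
force: [-0.3, 0.2, 0.4]
width: 0.999
gripper_force: 0.0
[0.3753008  0.02868984 0.1373033 ] [257 110]
[237 233]
((231.5, 51.5), (67.0, 51.0), 90.0)
[[0.6631 0.1388 0.036 ]
 [0.6745 0.0859 0.036 ]
 [0.6096 0.0715 0.036 ]
 [0.5976 0.1276 0.036 ]] [0.63618715 0.10593987 0.036     ] 0.05413988918341422 0.06647297650488088
-77.89362783311125
-167.54408513103442
102.09816043213313
9.707733640629986
(array([0.63664932, 0.10592253, 0.0380824 ]), np.float64(6.611066897800845e-05))
```

View pics/crop3.png

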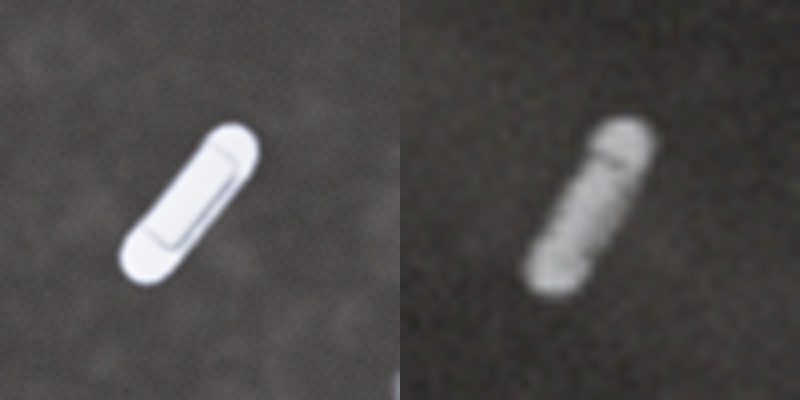

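The spacer appears almost from straight above in w3. The blade ends are near px (265,98) and (244,124), and the tab top is centred near (254,109).

```bash
python3 - <<'E'
from h import *
import pickle
c1,c2,c3=[pickle.load(open(f"w{i}.pkl","rb")) for i in (1,2,3)];i2=cv2.imread("pics/w2.png");i3=cv2.imread("pics/w3.png")
t=arm.calibration("top")
g=cv2.inRange(i3,(120,120,120),(255,255,255))
k=[k for k in cv2.findContours(g,0,1)[0] if cv2.pointPolygonTest(k,(254,109),False)>0][0]
r=cv2.minAreaRect(k);print(r);e=[]
b=cv2.boxPoints(r);P=plane(c3,b,.024);print("blade",P.mean(0).round(4),[np.linalg.norm(P[i]-P[i+1]).round(4) for i in range(3)],[np.degrees(np.arctan2(*(P[i+1]-P[i])[[1,0]])).round(1) for i in range(3)])
print("tab tri",tri(c1,(288,168.3),c3,(254.5,108.7)), plane(c3,(254.5,108.7),.062))
top=cv2.imread("pics/top0.png");g=cv2.inRange(top,(110,110,110),(255,255,255))
k=[k for k in cv2.findContours(g,0,1)[0] if cv2.pointPolygonTest(k,(237,233),False)>0]
if k: r2=cv2.minAreaRect(k[0]);print(r2,tri(t,r2[0],c3,r[0]))
# tile corners subpixel + frame corners
gr=cv2.cvtColor(i2,cv2.COLOR_BGR2GRAY)
q=np.float32([[206,18],[258,18],[257,85],[207.5,85]]).reshape(-1,1,2)
q=cv2.cornerSubPix(gr,q,(4,4),(-1,-1),(3,50,.01)).reshape(-1,2);print(q)
def rep(P,n):
  d=[P[1]-P[0],P[2]-P[3],P[0]-P[3],P[1]-P[2]]
  print(n,P.mean(0).round(4),[np.linalg.norm(x).round(4) for x in d],[np.degrees(np.arctan2(x[1],x[0])).round(2) for x in d])
rep(plane(c2,q,.036),"tile")
f=np.float32([[150+62/2,16/2],[150+238/2,16/2],[150+232/2,197/2],[150+78/2,197/2]])
rep(plane(c2,f[:2].tolist()+f[2:].tolist(),.03),"frame(rim back, z0.03)")
print(plane(c2,f[2:],.012)[:,:2], plane(c2,f[:2],.03)[:,:2])
E
```

```text
((254.06434631347656, 110.6435546875), (14.986627578735352, 47.774269104003906), 39.289405822753906)
blade [0.4551 0.0426 0.024 ] [np.float64(0.0506), np.float64(0.0159), np.float64(0.051)] [np.float64(-28.7), np.float64(-115.2), np.float64(151.9)]
tab tri (array([0.45471715, 0.04246289, 0.06897901]), np.float64(9.646914088382277e-05)) [[0.45518967 0.04242103 0.062     ]]
((235.49044799804688, 233.2675018310547), (6.065460681915283, 18.834850311279297), 28.610462188720703) (array([0.45521159, 0.04270079, 0.03142414]), np.float64(0.0006727524079798845))
[[205.20773   17.468546]
 [258.24628   18.3762  ]
 [256.95737   85.37627 ]
 [207.59087   84.927826]]
tile [0.6363 0.1054 0.036 ] [np.float64(0.0563), np.float64(0.0555), np.float64(0.0669), np.float64(0.0665)] [np.float64(-78.76), np.float64(-78.39), np.float64(11.96), np.float64(11.27)]
frame(rim back, z0.03) [0.6338 0.1118 0.03  ] [np.float64(0.0944), np.float64(0.0892), np.float64(0.0918), np.float64(0.0918)] [np.float64(-77.89), np.float64(-77.9), np.float64(14.14), np.float64(10.93)]
[[0.60008248 0.05753602]
 [0.58035196 0.149599  ]] [[0.66866257 0.16789125]
 [0.6884585  0.07561055]]
```

```bash
python3 -m pendant '{"slide":[[0,0,0],[0,0,0],[0,0,0],[0,0,0],[0,0,0],[0,0,0],[0.106,-0.083,0],[0.106,-0.083,0],[0,0,0.1],[0,0,0]],"dr":[[0,0,0.985],[0,0,0.985],[0,0,0.985],[0,0,0.985],[0,0,0.985],[0,0,0.985],[0,0,0],[0,0,0],[0,0,0],[0,0,0]],"claw":[0.5,0.5,0.5,0.5,0.5,0.5,0.5,0.5,0.5,0.5]}'
cat >> h.py <<'E'
def go(x,y,z,az):
    "report the slide (units) and dr z (units) to world x,y,z and tool-x azimuth az deg; slide in present tool axes"
    o=arm.observe();T=R.from_rotvec(o["ee_rot"]).as_matrix();a=np.degrees(np.arctan2(T[1,0],T[0,0]))
    print("pos",o["position"].round(4),"az",a.round(2),"tilt",(T[:2,2]*57.3).round(2),"F",o["force"].round(1),"slide",(T.T@(np.array([x,y,z])-o["position"])/.3).round(4),"drz",np.radians(a-az)/.12)
E
python3 -c "
from h import *
go(.4551,.0426,.032,-28.4);print(arm.observe()['joints'].round(2))"
```

```text
clock: 4.9
position: [0.4528, 0.0412, 0.1041]
ee_rot: [3.041, -0.773, -0.004]
force: [-1.6, 0.2, 0.0]
width: 0.504
gripper_force: 0.0
pos [0.4528 0.0412 0.1041] az -28.53 tilt [-0.18 -0.16] F [-1.6  0.2  0. ] slide [ 0.0049 -0.0087  0.2404] drz -0.019445195316395002
[-0.78  0.31  0.72  2.12 -0.28  0.8  -1.95]
```

```bash
python3 -m pendant '{"slide":[[0.005,-0.008,0.08],[0,0,0.08],[0,0,0.08],[0,0,0],[0,0,0]],"dr":[[0,0,0],[0,0,0],[0,0,0],[0,0,0],[0,0,0]],"claw":[0.5,0.5,0.5,0.5,0.5]}'
python3 -c "
from h import *
go(.4551,.0426,.032,-28.4)"
python3 -m pendant '{"slide":[[0,0,0],[0,0,0],[0,0,0],[0,0,0],[0,0,0],[0,0,0],[0,0,0],[0,0,0]],"dr":[[0,0,0],[0,0,0],[0,0,0],[0,0,0],[0,0,0],[0,0,0],[0,0,0],[0,0,0]],"claw":[0,0,0,0,0,0,0,0]}' 20
```

```text
clock: 5.4
position: [0.4554, 0.0427, 0.035]
ee_rot: [3.044, -0.775, -0.0]
force: [0.1, 0.1, 0.0]
width: 0.503
gripper_force: 0.0
pos [0.4554 0.0427 0.035 ] az -28.58 tilt [-0.02  0.  ] F [0.1 0.1 0. ] slide [-0.0008  0.0008  0.0101] drz -0.02645931933111224
clock: 6.2
position: [0.4553, 0.0428, 0.0341]
ee_rot: [3.044, -0.775, -0.0]
force: [0.4, -0.7, 0.4]
width: 0.004
gripper_force: 0.0
```

```bash
python3 - <<'E'
from h import *
s=arm.get_image("scene")[170:300,230:400,::-1];w=arm.get_image("top")[190:280,190:310,::-1]
cv2.imwrite("pics/p4.png",np.hstack([cv2.resize(s,(500,380),interpolation=2),cv2.resize(w,(300,380),interpolation=2)]))
print(arm.observe()["width"],arm.observe()["gripper_force"])
E
```

```text
0.0054939754525959224 0.0
```

View pics/p4.png

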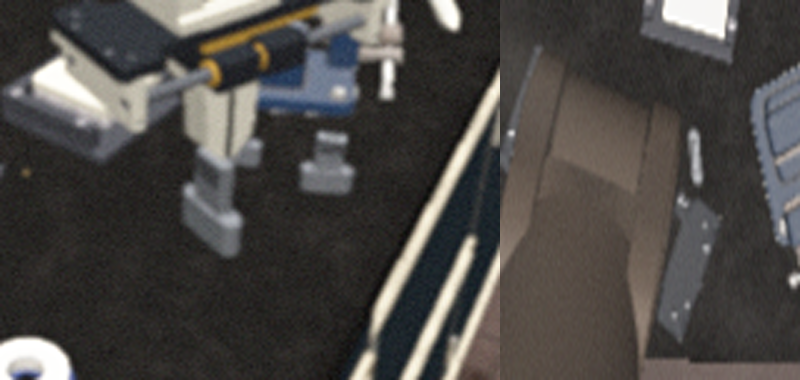

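```bash
python3 - <<'E'
from h import *
s=arm.get_image("scene");c=arm.calibration("scene");p=arm.observe()["position"]
a=proj(c,[p,[.4551,.0426,.062],[.4551,.0426,0.024]]);print(a)
x=s[190:260,265:345,::-1].copy()
im=cv2.resize(x,None,fx=5,fy=5,interpolation=2)
for q,col in zip(a,[(0,0,255),(0,255,0),(255,255,0)]): cv2.circle(im,tuple(((q-[265,190])*5).astype(int).tolist()),4,col,1)
w=arm.get_image("wrist")[150:320,150:350,::-1]
cv2.imwrite("pics/p5.png",np.hstack([im,cv2.resize(w,(400,350))]))
E
```

```text
[[302.65481498 234.84487316]
 [303.60227372 222.40374282]
 [302.5334784  239.15602355]]
```

View pics/p5.png

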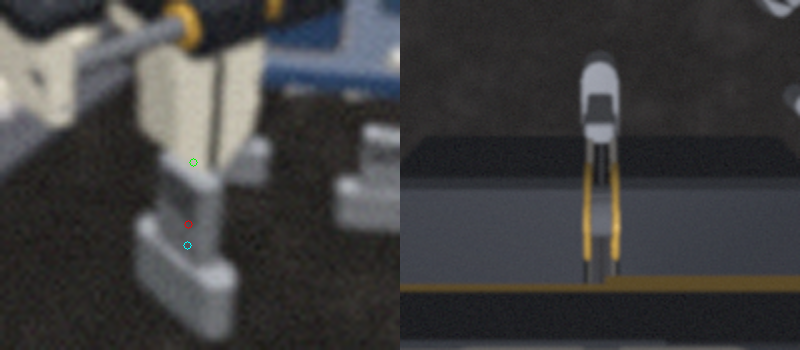

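```bash
python3 - <<'E'
from h import *
c=arm.calibration("wrist");o=arm.observe();T=R.from_rotvec(o["ee_rot"]).as_matrix();p=o["position"]
S=np.array([.4551,.0426,0]);print(o["joints"].round(3), c["xyz"]-p)
L=[(25,0,24),(13,5,24),(13,-5,62),(13,5,62),(-13,5,62),(-13,-5,62)]
for l in L:
    l=np.array(l)/1e3; w=S+T[:,0]*l[0]+T[:,1]*l[1]+[0,0,l[2]]
    q=proj(c,w)[0]; print((l*1e3),q.round(1),"p5:",(400+(q[0]-150)*2).round(),((q[1]-150)*350/170).round())
for h in (0,.01,.02,.03,.04): q=proj(c,p+[0,0,h])[0];print(h,((q[1]-150)*350/170).round())
E
```

```text
[-0.681  0.438  0.62   2.184 -0.427  0.637 -1.826] [ 0.05743566 -0.03147018  0.19035303]
[25.  0. 24.] [250.2 179.7] p5: 600.0 61.0
[13.  5. 24.] [256.6 194.8] p5: 613.0 92.0
[13. -5. 62.] [242.4 209.9] p5: 585.0 123.0
[13.  5. 62.] [258.1 209.9] p5: 616.0 123.0
[-13.   5.  62.] [257.8 247.2] p5: 616.0 200.0
[-13.  -5.  62.] [242.8 247.2] p5: 586.0 200.0
0 133.0
0.01 143.0
0.02 153.0
0.03 165.0
0.04 178.0
```

The views show the spacer where I measured it, but the fingertips look like they are just above the tab. The real tips seem about 30 mm higher than the reported TCP. I'll open, go down 20 mm (safe in either case) and close again.

```bash
python3 -m pendant '{"slide":[[0,0,0],[0,0,0],[0,0,0],[0,0,0],[0,0,0.035],[0,0,0.035],[0,0,0],[0,0,0],[0,0,0]],"dr":[[0,0,0],[0,0,0],[0,0,0],[0,0,0],[0,0,0],[0,0,0],[0,0,0],[0,0,0],[0,0,0]],"claw":[0.5,0.5,0.5,0.5,0.5,0.5,0.5,0.5,0.5]}'
python3 -m pendant '{"slide":[[0,0,0],[0,0,0],[0,0,0],[0,0,0],[0,0,0],[0,0,0],[0,0,0]],"dr":[[0,0,0],[0,0,0],[0,0,0],[0,0,0],[0,0,0],[0,0,0],[0,0,0]],"claw":[0,0,0,0,0,0,0]}' 20
```

```text
clock: 7.3
position: [0.4554, 0.0427, 0.0131]
ee_rot: [3.044, -0.775, -0.0]
force: [-0.8, -0.1, -0.4]
width: 0.501
gripper_force: 0.0
clock: 8.0
position: [0.4553, 0.0429, 0.0131]
ee_rot: [-3.044, 0.775, -0.0]
force: [0.3, 0.7, 0.9]
width: 0.104
gripper_force: 20.0
```

```bash
python3 -m pendant '{"slide":[[0,0,-0.08],[0,0,-0.08],[0,0,-0.08],[0,0,0],[0,0,0],[0,0,0],[0,0,0],[0,0,0],[0,0,0],[0,0,0]],"dr":[[0,0,0],[0,0,-0.97],[0,0,-0.97],[0,0,-0.97],[0,0,-0.97],[0,0,-0.97],[0,0,-0.97],[0,0,0],[0,0,0],[0,0,0]],"claw":[0,0,0,0,0,0,0,0,0,0]}'
python3 -c "
from h import *
go(.5554,.1265,.06,11.6)"
```

```text
clock: 9.0
position: [0.4553, 0.0428, 0.085]
ee_rot: [3.126, 0.309, -0.0]
force: [0.5, 0.1, -0.7]
width: 0.108
gripper_force: 20.0
pos [0.4553 0.0428 0.085 ] az 11.29 tilt [-0.01 -0.  ] F [ 0.5  0.1 -0.7] slide [ 0.382  -0.2083  0.0834] drz -0.04456661284898244
```

```bash
python3 -m pendant '{"slide":[[0.096,-0.052,0],[0.096,-0.052,0],[0.096,-0.052,0],[0.096,-0.052,0.04],[0,0,0.04],[0,0,0],[0,0,0],[0,0,0]],"dr":[[0,0,0],[0,0,0],[0,0,0],[0,0,-0.045],[0,0,0],[0,0,0],[0,0,0],[0,0,0]],"claw":[0,0,0,0,0,0,0,0]}'
python3 - <<'E'
from h import *
import pickle
go(.5554,.1265,.06,11.6)
c=arm.calibration("wrist");im=arm.get_image("wrist");cv2.imwrite("pics/w6.png",im[:,:,::-1]);pickle.dump(c,open("w6.pkl","wb"))
x=im[0:260,140:400,::-1];cv2.imwrite("pics/c6.png",cv2.resize(x,(600,600),interpolation=2))
E
```

```text
clock: 9.8
position: [0.5555, 0.126, 0.0616]
ee_rot: [3.125, 0.319, 0.0]
force: [1.0, -0.5, -0.9]
width: 0.109
gripper_force: 20.0
pos [0.5555 0.126  0.0616] az 11.67 tilt [ 0. -0.] F [ 1.  -0.5 -0.9] slide [ 0.0001 -0.0015  0.0054] drz 0.009524910790898086
```

View pics/c6.png

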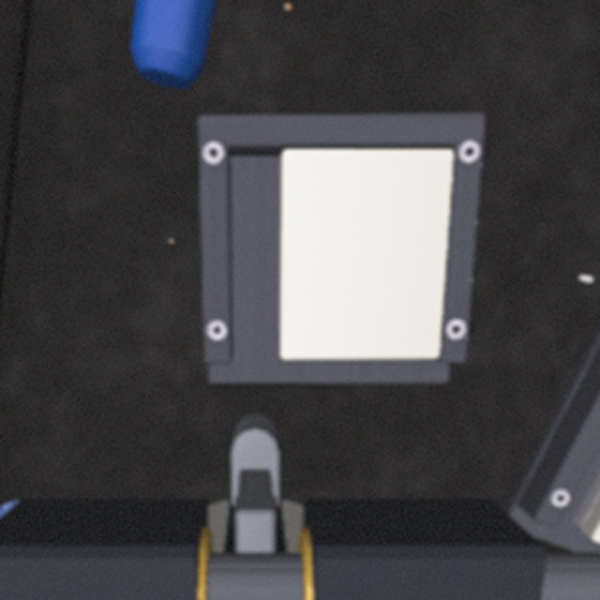

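The gap is between the wall's inner edge at crop col ~230 and the tile edge at ~280. The spacer's blade spans cols 231 to 279 with its nose at row 428, and it's lined up in front of the gap.

```bash
python3 - <<'E'
from h import *
import pickle
c=pickle.load(open("w6.pkl","rb"));i=cv2.imread("pics/w6.png");g=cv2.cvtColor(i,cv2.COLOR_BGR2GRAY)
px=lambda *a:np.array(a)/2.308+[140,0]
q=cv2.cornerSubPix(g,np.float32(px((280,150),(454,150),(441,359),(280,359))).reshape(-1,1,2),(4,4),(-1,-1),(3,50,.01)).reshape(-1,2)
T=plane(c,q,.036);print("tile",T.mean(0).round(4));
for a,b in((3,0),(2,1),(0,1),(3,2)):
  d=T[b]-T[a];print(np.linalg.norm(d).round(4),np.degrees(np.arctan2(d[1],d[0])).round(2))
W=plane(c,px((229,160),(231,358)),.030);d=W[0]-W[1];print("wall az",np.degrees(np.arctan2(d[1],d[0])))
th=np.radians(11.7);xf=np.array([np.cos(th),np.sin(th)]);yf=np.array([-xf[1],xf[0]])
t=arm.observe()["position"][:2]; t=np.array([.5555,.126])
f=lambda n,P:print(n,[((p[:2]-t)@xf*1e3).round(1) for p in P],[((p[:2]-t)@yf*1e3).round(1) for p in P])
f("tile corners rel tcp",T);f("wall inner",W)
f("spacer sides z.0725",plane(c,px((231,470),(279,470)),.0725));f("nose",plane(c,px((256,428)),.0725))
f("tab front top",plane(c,px((237,512),(275,512)),.1105))
f("back stop inner",plane(c,px((255,153),),.03));f("floor front edge",plane(c,px((255,382),),.012))
# frame corners (rim screws)
S=plane(c,px((213,153),(469,151),(456,329),(217,330)),.03);f("screws",S)
E
```

```text
tile [0.6367 0.1058 0.036 ]
0.0672 11.51
0.0661 11.01
0.0555 -79.02
0.0549 -77.89
wall az 11.629627825422922
tile corners rel tcp [np.float64(109.1), np.float64(108.4), np.float64(42.3), np.float64(41.9)] [np.float64(-8.8), np.float64(-64.3), np.float64(-63.5), np.float64(-8.6)]
wall inner [np.float64(106.9), np.float64(41.3)] [np.float64(8.8), np.float64(8.8)]
spacer sides z.0725 [np.float64(12.0), np.float64(12.0)] [np.float64(7.6), np.float64(-7.0)]
nose [np.float64(25.1)] [np.float64(-0.0)]
tab front top [np.float64(12.6), np.float64(12.6)] [np.float64(4.8), np.float64(-4.5)]
back stop inner [np.float64(109.0)] [np.float64(0.1)]
floor front edge [np.float64(29.9)] [np.float64(0.2)]
screws [np.float64(109.1), np.float64(109.5), np.float64(51.4), np.float64(51.2)] [np.float64(14.0), np.float64(-70.9), np.float64(-71.2), np.float64(13.7)]
```

```bash
python3 -m pendant '{"slide":[[0,0,0.056],[0,0,0.056],[0,0,0],[0,0,0],[0.05,0,0],[0.05,0,0],[0,0,0],[0,0,0]],"dr":[[0,0,0],[0,0,0],[0,0,0],[0,0,0],[0,0,0],[0,0,0],[0,0,0],[0,0,0]],"claw":[0,0,0,0,0,0,0,0]}'
python3 -c "
from h import *
go(.5555+.0862,.126+.0177,.0251,11.6)"
```

```text
clock: 10.65
position: [0.5854, 0.1328, 0.0283]
ee_rot: [-3.125, -0.322, -0.001]
force: [-0.2, 0.3, -0.6]
width: 0.107
gripper_force: 20.0
pos [0.5854 0.1328 0.0283] az 11.75 tilt [0.04 0.01] F [-0.2  0.3 -0.6] slide [0.1912 0.0028 0.0107] drz 0.02154695183853242
```

```bash
python3 -m pendant '{"slide":[[0.04,0,0],[0.04,0,0],[0.04,0,0],[0.03,0,0],[0,0,0],[0,0,0]],"dr":[[0,0,0],[0,0,0],[0,0,0],[0,0,0],[0,0,0],[0,0,0]],"claw":[0,0,0,0,0,0]}'
python3 -c "
from h import *
go(.5555+.0852,.126+.0175,.0251,11.6)"
```

```text
clock: 11.25
position: [0.6286, 0.142, 0.0275]
ee_rot: [3.125, 0.322, -0.001]
force: [0.3, -0.4, 0.1]
width: 0.106
gripper_force: 20.0
pos [0.6286 0.142  0.0275] az 11.76 tilt [-0.03 -0.01] F [ 0.3 -0.4  0.1] slide [0.0405 0.0032 0.0079] drz 0.02261242987470465
```

```bash
python3 -m pendant '{"slide":[[0,0.002,0.006],[0,0,0.004],[0,0,0],[0,0,0]],"dr":[[0,0,0],[0,0,0],[0,0,0],[0,0,0]],"claw":[0,0,0,0]}'
python3 -m pendant '{"slide":[[0.02,0,0],[0.015,0,0],[0,0,0],[0,0,0]],"dr":[[0,0,0],[0,0,0],[0,0,0],[0,0,0]],"claw":[0,0,0,0]}'
python3 -c "
from h import *
go(.5555+.0852,.126+.0175,.0251,11.6)"
```

```text
clock: 11.65
position: [0.6288, 0.1414, 0.0252]
ee_rot: [-3.125, -0.322, 0.001]
force: [-3.3, -0.7, 9.0]
width: 0.107
gripper_force: 20.0
clock: 12.05
position: [0.6391, 0.1435, 0.0258]
ee_rot: [-3.124, -0.321, 0.001]
force: [-5.7, -0.7, 13.6]
width: 0.109
gripper_force: 20.0
pos [0.6391 0.1435 0.0258] az 11.75 tilt [-0.03  0.04] F [-5.7 -0.7 13.6] slide [0.0052 0.0012 0.0023] drz 0.021169053735419458
```

```bash
python3 -m pendant '{"slide":[[0.003,0,-0.002],[0.003,0,0],[0,0,0]],"dr":[[0,0,0],[0,0,0],[0,0,0]],"claw":[0,0,0]}'
python3 -m pendant '{"slide":[[0.003,0,0],[0.003,0,0],[0,0,0]],"dr":[[0,0,0],[0,0,0],[0,0,0]],"claw":[0,0,0]}'
```

```text
clock: 12.35
position: [0.6401, 0.1438, 0.0259]
ee_rot: [-3.125, -0.321, 0.003]
force: [-5.8, -1.3, 12.0]
width: 0.109
gripper_force: 20.0
clock: 12.65
position: [0.642, 0.1443, 0.026]
ee_rot: [-3.124, -0.322, 0.002]
force: [-6.4, -1.7, 11.4]
width: 0.108
gripper_force: 20.0
```

```bash
python3 -m pendant '{"slide":[[0.004,0,0],[0.004,0,0],[0,0,0]],"dr":[[0,0,0],[0,0,0],[0,0,0]],"claw":[0,0,0]}'
python3 -m pendant '{"slide":[[0.004,0,0],[0.004,0,0],[0,0,0]],"dr":[[0,0,0],[0,0,0],[0,0,0]],"claw":[0,0,0]}'
python3 -c "
from h import *
go(.5555+.0852,.126+.0175,.0251,11.6)"
```

```text
clock: 12.95
position: [0.6447, 0.1447, 0.0261]
ee_rot: [-3.125, -0.322, 0.002]
force: [-6.0, -0.2, 11.8]
width: 0.106
gripper_force: 20.0
clock: 13.25
position: [0.6471, 0.1453, 0.0261]
ee_rot: [-3.125, -0.322, 0.001]
force: [-5.0, 0.1, 11.2]
width: 0.107
gripper_force: 20.0
pos [0.6471 0.1453 0.0261] az 11.75 tilt [-0.05  0.03] F [-5.   0.1 11.2] slide [-0.0222  0.0015  0.0033] drz 0.02185242898323549
```

```bash
python3 - <<'E'
from h import *
w=arm.get_image("wrist")[60:260,150:350,::-1];s=arm.get_image("scene")[170:270,160:300,::-1]
c=arm.calibration("wrist");print(arm.observe()["position"])
cv2.imwrite("pics/p7.png",np.hstack([cv2.resize(w,(400,400),interpolation=2),cv2.resize(s,(400,400),interpolation=2)]))
E
```

```text
[0.64712579 0.14527651 0.0260781 ]
```

View pics/p7.png

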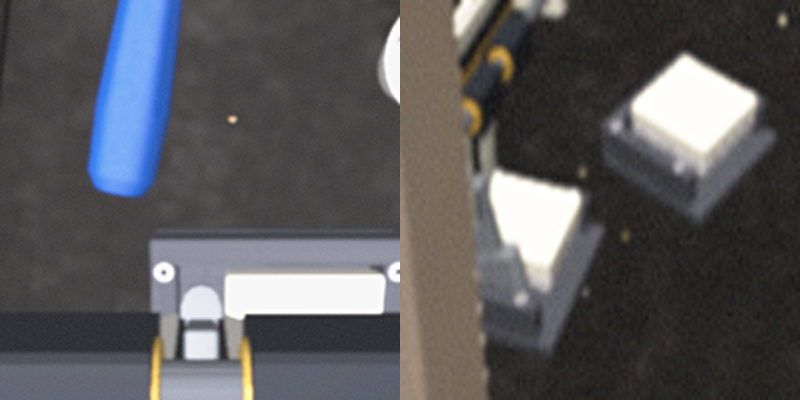

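```bash
python3 - <<'E'
from h import *
c=arm.calibration("wrist");p=arm.observe()["position"]
th=np.radians(11.7);xf=np.array([np.cos(th),np.sin(th),0]);yf=np.array([-xf[1],xf[0],0])
px=lambda x,y:(x/2+150,y/2+60)
def f(n,P): d=(P[0]-p); print(n,(d@xf*1e3).round(1),(d@yf*1e3).round(1))
f("nose z36",plane(c,px(201,286),.036));f("blade side L",plane(c,px(182,310),.036));f("R",plane(c,px(221,310),.036))
f("tile back L",plane(c,px(226,273),.036));f("stop outer",plane(c,px(200,239),.03));f("screw",plane(c,px(164,272),.03));f("screwR",plane(c,px(398,272),.03))
f("tabfront base z36",plane(c,px(201,323),.036));f("tab front top z74",plane(c,px(201,330),.074))
s=arm.calibration("scene")
for l in [(25,0,24),(-25,0,24),(0,7,24),(0,-7,24),(0,7,0),(-25,0,0),(-13,0,62),(13,0,62)]:
    q=proj(s,p*[1,1,0]+[0,0,.0125]+xf*l[0]/1e3+yf*l[1]/1e3+[0,0,l[2]/1e3])[0]
    print(l,q.round(1),"p7",(400+(q[0]-160)*400/140).round(),((q[1]-170)*4).round())
E
```

```text
nose z36 12.2 0.3
blade side L 3.3 7.1
R 3.2 -6.9
tile back L 16.9 -8.5
stop outer 27.9 0.6
screw 15.7 13.7
screwR 15.7 -71.1
tabfront base z36 -1.7 0.3
tab front top z74 10.4 0.3
(25, 0, 24) [172.1 229.9] p7 435.0 240.0
(-25, 0, 24) [196.6 234.9] p7 505.0 260.0
(0, 7, 24) [182.6 234.6] p7 464.0 259.0
(0, -7, 24) [186.  230.2] p7 474.0 241.0
(0, 7, 0) [183.9 244.9] p7 468.0 300.0
(-25, 0, 0) [197.7 245.2] p7 508.0 301.0
(-13, 0, 62) [188.8 216.8] p7 482.0 187.0
(13, 0, 62) [175.7 214.3] p7 445.0 177.0
```

The wrist view shows the nose at crop (201,286), about 5 mm short of the stop. The tab base is dragged back relative to its top: the spacer has pitched nose-down in the grip, because I pushed high up with a downward load. I'll let go so it settles flat, then regrip lower and push without the downward load. I've used all 10 pictures, so from here I measure by code only.

```bash
cat >> h.py <<'E'
th=np.radians(11.6);xf=np.array([np.cos(th),np.sin(th),0]);yf=np.array([-xf[1],xf[0],0])
O=np.array([.6365,.1057,0])+.008*yf
def fr(x,y,z): return O+xf*x/1e3+yf*y/1e3+np.array([0,0,z/1e3])
def prof(name="wrist",z=36,y=28.75,x0=-50,x1=48,st=2):
    c=arm.calibration(name);g=cv2.cvtColor(arm.get_image(name),cv2.COLOR_RGB2GRAY)
    xs=np.arange(x0,x1,st);uv=np.array([proj(c,fr(x,y,z))[0] for x in xs],np.float32)
    v=cv2.remap(g,uv[:,0].reshape(1,-1),uv[:,1].reshape(1,-1),1)[0]
    print(name,"z",z,"y",y,[(int(x),int(a),int(r)) for x,a,r in zip(xs,v,uv[:,1])])
E
python3 -m pendant '{"slide":[[0,0,0],[0,0,0],[0,0,0],[0,0,-0.02],[0,0,0],[0,0,0]],"dr":[[0,0,0],[0,0,0],[0,0,0],[0,0,0],[0,0,0],[0,0,0]],"claw":[0.3,0.3,0.3,0.3,0.3,0.3]}'
python3 -c "
from h import *
go(*fr(11,28.75,25),11.6)
prof()"
```

```text
clock: 13.95
position: [0.6481, 0.1455, 0.0314]
ee_rot: [-3.125, -0.322, -0.001]
force: [-0.4, -0.1, -0.0]
width: 0.304
gripper_force: 0.0
pos [0.6481 0.1455 0.0314] az 11.76 tilt [0.03 0.01] F [-0.4 -0.1 -0. ] slide [-0.028  -0.0006  0.0213] drz 0.023343121930861892
wrist z 36 y 28.75 [(-50, 48, 298), (-48, 51, 296), (-46, 50, 294), (-44, 59, 292), (-42, 115, 290), (-40, 108, 287), (-38, 148, 285), (-36, 220, 283), (-34, 220, 281), (-32, 220, 278), (-30, 221, 276), (-28, 221, 274), (-26, 222, 271), (-24, 221, 269), (-22, 222, 267), (-20, 217, 265), (-18, 159, 262), (-16, 170, 260), (-14, 174, 257), (-12, 178, 255), (-10, 171, 253), (-8, 169, 250), (-6, 152, 248), (-4, 137, 246), (-2, 132, 243), (0, 103, 241), (2, 94, 238), (4, 101, 236), (6, 101, 233), (8, 99, 231), (10, 98, 228), (12, 197, 226), (14, 226, 223), (16, 226, 221), (18, 228, 218), (20, 229, 216), (22, 231, 213), (24, 196, 210), (26, 101, 208), (28, 102, 205), (30, 107, 202), (32, 145, 200), (34, 146, 197), (36, 148, 194), (38, 137, 192), (40, 145, 189), (42, 151, 186), (44, 149, 184), (46, 148, 181)]
```

```bash
python3 -m pendant '{"slide":[[-0.034,0,0],[-0.034,0,0],[0,0,0.025],[0,0,0.026],[0,0,0],[0,0,0]],"dr":[[0,0,0],[0,0,0],[0,0,0],[0,0,0],[0,0,0],[0,0,0]],"claw":[0.3,0.3,0.3,0.3,0.3,0.3]}'
python3 -c "
from h import *
go(*fr(-1,28.75,16),11.6)
prof(x0=0,z=36);prof(x0=-10,x1=36,y=-8)"
```

```text
clock: 14.6
position: [0.6278, 0.1412, 0.0153]
ee_rot: [3.125, 0.322, -0.001]
force: [0.3, -0.8, 0.0]
width: 0.298
gripper_force: 0.0
pos [0.6278 0.1412 0.0153] az 11.77 tilt [-0.03 -0.02] F [ 0.3 -0.8  0. ] slide [ 0.0011 -0.0007 -0.0023] drz 0.02429691191032947
wrist z 36 y 28.75 [(0, 91, 222), (2, 90, 220), (4, 90, 217), (6, 89, 214), (8, 89, 211), (10, 86, 208), (12, 174, 205), (14, 212, 203), (16, 212, 200), (18, 215, 197), (20, 216, 194), (22, 218, 191), (24, 169, 188), (26, 88, 185), (28, 95, 182), (30, 131, 179), (32, 132, 176), (34, 133, 173), (36, 131, 170), (38, 116, 167), (40, 133, 164), (42, 134, 160), (44, 134, 157), (46, 124, 154)]
wrist z 36 y -8 [(-10, 108, 236), (-8, 73, 234), (-6, 48, 231), (-4, 45, 228), (-2, 46, 225), (0, 43, 223), (2, 45, 220), (4, 57, 217), (6, 254, 214), (8, 247, 211), (10, 247, 209), (12, 247, 206), (14, 247, 203), (16, 247, 200), (18, 247, 197), (20, 247, 194), (22, 247, 191), (24, 247, 188), (26, 247, 185), (28, 247, 182), (30, 247, 179), (32, 247, 176), (34, 247, 173)]
```

```bash
python3 -m pendant '{"slide":[[0,0,0],[0,0,0],[0,0,0],[0,0,0],[0.01,0,0],[0.01,0,0],[0.005,0,0],[0.005,0,0],[0,0,0]],"dr":[[0,0,0],[0,0,0],[0,0,0],[0,0,0],[0,0,0],[0,0,0],[0,0,0],[0,0,0],[0,0,0]],"claw":[0,0,0,0,0,0,0,0,0]}' 20
python3 -c "
from h import *
go(*fr(11,28.75,16),11.6)
prof(x0=0,z=36)"
```

```text
clock: 15.6
position: [0.6367, 0.1431, 0.0159]
ee_rot: [-3.125, -0.322, 0.0]
force: [-3.2, -0.5, 6.0]
width: 0.109
gripper_force: 20.0
pos [0.6367 0.1431 0.0159] az 11.76 tilt [-0.02  0.  ] F [-3.2 -0.5  6. ] slide [ 0.0109 -0.0006 -0.0002] drz 0.02359905098330727
wrist z 36 y 28.75 [(0, 220, 234), (2, 219, 232), (4, 220, 229), (6, 173, 226), (8, 96, 224), (10, 95, 221), (12, 95, 218), (14, 95, 215), (16, 96, 212), (18, 95, 209), (20, 123, 207), (22, 221, 204), (24, 221, 201), (26, 222, 198), (28, 224, 195), (30, 225, 192), (32, 224, 189), (34, 98, 186), (36, 94, 183), (38, 109, 180), (40, 139, 177), (42, 140, 174), (44, 140, 171), (46, 137, 168)]
```

```bash
python3 -m pendant '{"slide":[[0,0,-0.002],[0.004,0,0],[0.004,0,0],[0.003,0,0],[0,0,0]],"dr":[[0,0,0],[0,0,0],[0,0,0],[0,0,0],[0,0,0]],"claw":[0,0,0,0,0]}'
python3 -c "
from h import *
go(*fr(11,28.75,16),11.6)
prof(x0=0,z=36)"
```

```text
clock: 16.15
position: [0.6399, 0.1438, 0.0163]
ee_rot: [3.125, 0.322, -0.0]
force: [-1.1, 0.2, -0.9]
width: 0.108
gripper_force: 20.0
pos [0.6399 0.1438 0.0163] az 11.77 tilt [-0.01 -0.  ] F [-1.1  0.2 -0.9] slide [-0.0001 -0.0003  0.0009] drz 0.024418596993921078
wrist z 36 y 28.75 [(0, 149, 239), (2, 222, 236), (4, 222, 233), (6, 221, 231), (8, 214, 228), (10, 133, 225), (12, 94, 222), (14, 97, 220), (16, 97, 217), (18, 98, 214), (20, 95, 211), (22, 95, 208), (24, 184, 206), (26, 222, 203), (28, 224, 200), (30, 225, 197), (32, 226, 194), (34, 228, 191), (36, 188, 188), (38, 110, 185), (40, 141, 182), (42, 143, 179), (44, 141, 176), (46, 140, 173)]
```

```bash
python3 -m pendant '{"slide":[[0.004,0,0],[0.003,0,0],[0,0,0]],"dr":[[0,0,0],[0,0,0],[0,0,0]],"claw":[0,0,0]}'
python3 -m pendant '{"slide":[[0.004,0,0],[0.003,0,0],[0,0,0]],"dr":[[0,0,0],[0,0,0],[0,0,0]],"claw":[0,0,0]}'
python3 -c "
from h import *
go(*fr(11,28.75,16),11.6)
prof(x0=0,z=36)"
```

```text
clock: 16.5
position: [0.6402, 0.1439, 0.0161]
ee_rot: [3.125, 0.322, -0.006]
force: [-6.2, -0.7, 4.4]
width: 0.108
gripper_force: 20.0
clock: 16.8
position: [0.6405, 0.1439, 0.0162]
ee_rot: [-3.125, -0.321, 0.011]
force: [-12.9, -3.3, 12.2]
width: 0.108
gripper_force: 20.0
pos [0.6405 0.1439 0.0162] az 11.75 tilt [-0.38 -0.03] F [-12.9  -3.3  12.2] slide [-0.002  -0.0004  0.0006] drz 0.021144943506899737
wrist z 36 y 28.75 [(0, 103, 240), (2, 217, 237), (4, 221, 234), (6, 222, 232), (8, 221, 229), (10, 169, 226), (12, 96, 223), (14, 97, 221), (16, 95, 218), (18, 96, 215), (20, 97, 212), (22, 94, 209), (24, 150, 207), (26, 223, 204), (28, 224, 201), (30, 225, 198), (32, 226, 195), (34, 227, 192), (36, 217, 189), (38, 108, 186), (40, 141, 183), (42, 142, 180), (44, 142, 177), (46, 141, 174)]
```

```bash
python3 -m pendant '{"slide":[[-0.005,0,0],[0,0,0],[0,0,0],[0,0,0],[0,0,0]],"dr":[[0,0,0],[0,0,0],[0,0,0],[0,0,0],[0,0,0]],"claw":[0,0,0.3,0.3,0.3]}'
python3 -m pendant '{"slide":[[0,0,-0.1],[0,0,-0.15],[0,0,-0.15],[-0.1,0,-0.05],[-0.1,0,0],[0,0,0],[0,0,0]],"dr":[[0,0,0],[0,0,0],[0,0,0],[0,0,0],[0,0,0],[0,0,0],[0,0,0]],"claw":[0.3,0.3,0.3,0.3,0,0,0]}'
python3 -c "
from h import *
go(*fr(-20,-8,60),11.6)
prof(x0=-20,z=36);prof(z=74,x0=-20);prof(z=36,y=36.5,x0=-20,st=4)
prof('top',z=36,x0=-30,st=3);prof('top',z=74,x0=-30,st=3)"
```

```text
clock: 17.35
position: [0.6432, 0.1445, 0.0166]
ee_rot: [-3.125, -0.322, -0.002]
force: [-0.4, -0.2, 0.1]
width: 0.288
gripper_force: 0.0
clock: 18.05
position: [0.584, 0.1325, 0.1519]
ee_rot: [-3.124, -0.322, -0.002]
force: [1.2, 0.7, 1.0]
width: 0.088
gripper_force: 0.0
pos [0.584  0.1325 0.1519] az 11.78 tilt [0.06 0.05] F [1.2 0.7 1. ] slide [0.086  0.123  0.3063] drz 0.026104874609581448
wrist z 36 y 28.75 [(-20, 116, 160), (-18, 116, 158), (-16, 115, 157), (-14, 139, 155), (-12, 190, 153), (-10, 201, 151), (-8, 200, 150), (-6, 193, 148), (-4, 176, 146), (-2, 193, 144), (0, 196, 142), (2, 197, 141), (4, 199, 139), (6, 201, 137), (8, 201, 135), (10, 200, 133), (12, 203, 131), (14, 202, 130), (16, 205, 128), (18, 204, 126), (20, 205, 124), (22, 205, 122), (24, 177, 120), (26, 194, 119), (28, 202, 117), (30, 202, 115), (32, 203, 113), (34, 196, 111), (36, 136, 109), (38, 113, 107), (40, 119, 105), (42, 119, 103), (44, 117, 101), (46, 75, 99)]
wrist z 74 y 28.75 [(-20, 115, 165), (-18, 115, 163), (-16, 115, 161), (-14, 118, 160), (-12, 115, 158), (-10, 134, 156), (-8, 192, 154), (-6
[... 832 characters left out ...]
2, 168), (-9, 34, 167), (-6, 35, 166), (-3, 43, 164), (0, 45, 163), (3, 41, 162), (6, 49, 161), (9, 55, 160), (12, 49, 159), (15, 44, 158), (18, 31, 156), (21, 36, 155), (24, 37, 154), (27, 36, 153), (30, 37, 152), (33, 34, 151), (36, 37, 150), (39, 37, 148), (42, 37, 147), (45, 37, 146)]
top z 74 y 28.75 [(-30, 73, 173), (-27, 58, 172), (-24, 48, 171), (-21, 43, 170), (-18, 35, 168), (-15, 41, 167), (-12, 40, 166), (-9, 39, 165), (-6, 41, 164), (-3, 45, 162), (0, 55, 161), (3, 59, 160), (6, 47, 159), (9, 39, 158), (12, 36, 156), (15, 41, 155), (18, 44, 154), (21, 43, 153), (24, 45, 152), (27, 42, 151), (30, 49, 149), (33, 44, 148), (36, 49, 147), (39, 47, 146), (42, 52, 145), (45, 55, 143)]
```

The spacer is home: the blade runs from x=-13.5 to 35.8 mm in the frame, and the tab is upright from -2 to 24 mm. Next I'll turn the tool 90° so the gripper body stays clear of the tab, then press the tile.

```bash
python3 -m pendant '{"slide":[[0,0,0],[0,0,0],[0,0,0],[0,0,0],[0,0,0],[0,0,0],[0,0,0]],"dr":[[0,0,-1],[0,0,-1],[0,0,-1],[0,0,-1],[0,0,-1],[0,0,-1],[0,0,-1]],"claw":[0,0,0,0,0,0,0]}'
python3 -m pendant '{"slide":[[0,0,0],[0,0,0],[0,0,0],[0,0,0],[0,0,0],[0,0,0],[0,0,0],[0,0,0]],"dr":[[0,0,-1],[0,0,-1],[0,0,-1],[0,0,-1],[0,0,-1],[0,0,-1],[0,0,0],[0,0,0]],"claw":[0,0,0,0,0,0,0,0]}'
python3 -c "
from h import *
go(*fr(0,-18,30),101.6);print(arm.observe()['joints'].round(2))"
```

```text
clock: 19.0
position: [0.5843, 0.132, 0.151]
ee_rot: [2.718, 1.574, -0.0]
force: [-0.4, 0.0, -0.2]
width: 0.006
gripper_force: 0.0
clock: 19.8
position: [0.5841, 0.1319, 0.1511]
ee_rot: [-2.0, -2.423, 0.0]
force: [0.4, 0.4, 0.1]
width: 0.003
gripper_force: 0.0
pos [0.5841 0.1319 0.1511] az 100.92 tilt [-0.02 -0.  ] F [0.4 0.4 0.1] slide [-0.1522  0.1554  0.4036] drz -0.09920605918739764
[-0.4   0.43  0.12  1.7  -0.06  1.02 -0.07]
```

```bash
python3 -m pendant '{"slide":[[-0.076,0.078,0],[-0.076,0.078,0],[0,0,0.12],[0,0,0.12],[0,0,0.1],[0,0,0],[0,0,0]],"dr":[[0,0,-0.1],[0,0,0],[0,0,0],[0,0,0],[0,0,0],[0,0,0],[0,0,0]],"claw":[0,0,0,0,0,0,0]}' 40
python3 -c "
from h import *
go(*fr(0,-18,10),101.6)"
```

```text
clock: 20.5
position: [0.6389, 0.0967, 0.0497]
ee_rot: [-1.983, -2.437, 0.001]
force: [-0.4, -0.3, 0.6]
width: 0.004
gripper_force: 0.0
pos [0.6389 0.0967 0.0497] az 101.73 tilt [-0.03 -0.02] F [-0.4 -0.3  0.6] slide [-0.0024 -0.0018  0.1323] drz 0.019606791755658368
```

```bash
python3 -m pendant '{"slide":[[0,0,0.02],[0,0,0.02],[0,0,0.02],[0,0,0],[0,0,0]],"dr":[[0,0,0],[0,0,0],[0,0,0],[0,0,0],[0,0,0]],"claw":[0,0,0,0,0]}'
python3 -m pendant '{"slide":[[0,0,0.02],[0,0,0.015],[0,0,0],[0,0,0]],"dr":[[0,0,0],[0,0,0],[0,0,0],[0,0,0]],"claw":[0,0,0,0]}'
```

```text
clock: 21.0
position: [0.6388, 0.0968, 0.0314]
ee_rot: [-1.981, -2.438, 0.0]
force: [0.3, 0.4, -0.4]
width: 0.007
gripper_force: 0.0
clock: 21.4
position: [0.6386, 0.0967, 0.0207]
ee_rot: [-1.98, -2.438, 0.001]
force: [0.4, 0.6, 0.4]
width: 0.006
gripper_force: 0.0
```

```bash
python3 -m pendant '{"slide":[[0,0,0.015],[0,0,0.015],[0,0,0],[0,0,0]],"dr":[[0,0,0],[0,0,0],[0,0,0],[0,0,0]],"claw":[0,0,0,0]}'
python3 -m pendant '{"slide":[[0,0,0.01],[0,0,0],[0,0,0]],"dr":[[0,0,0],[0,0,0],[0,0,0]],"claw":[0,0,0]}'
python3 -m pendant '{"slide":[[0,0,0.01],[0,0,0],[0,0,0]],"dr":[[0,0,0],[0,0,0],[0,0,0]],"claw":[0,0,0]}'
```

```text
clock: 21.8
position: [0.6386, 0.0967, 0.0117]
ee_rot: [-1.98, -2.438, 0.0]
force: [0.3, 0.4, 0.5]
width: 0.003
gripper_force: 0.0
clock: 22.1
position: [0.6387, 0.0968, 0.0088]
ee_rot: [-1.981, -2.438, 0.0]
force: [0.6, 0.1, -0.5]
width: 0.0
gripper_force: 0.0
clock: 22.4
position: [0.6387, 0.0967, 0.0058]
ee_rot: [-1.981, -2.438, 0.0]
force: [0.3, 0.7, -0.1]
width: 0.006
gripper_force: 0.0
```

```bash
for i in 1 2; do python3 -m pendant '{"slide":[[0,0,0.007],[0,0,0],[0,0,0]],"dr":[[0,0,0],[0,0,0],[0,0,0]],"claw":[0,0,0]}' | egrep 'pos|force'; done
```

```text
position: [0.6388, 0.0968, 0.0038]
force: [0.1, -0.8, 0.5]
gripper_force: 0.0
position: [0.6389, 0.0968, 0.0019]
force: [-0.8, -0.3, 4.0]
gripper_force: 1.9
```

```bash
python3 -m pendant '{"slide":[[0,0,0.007],[0,0,0],[0,0,0]],"dr":[[0,0,0],[0,0,0],[0,0,0]],"claw":[0,0,0]}' | egrep 'pos|force'
python3 -m pendant '{"slide":[[0,0,0.006],[0,0,0],[0,0,0]],"dr":[[0,0,0],[0,0,0],[0,0,0]],"claw":[0,0,0]}' | egrep 'pos|force'
python3 -m pendant '{"slide":[[0,0,0.005],[0,0,0],[0,0,0]],"dr":[[0,0,0],[0,0,0],[0,0,0]],"claw":[0,0,0]}' | egrep 'pos|force'
```

```text
position: [0.6389, 0.0967, -0.0002]
force: [-1.6, -0.1, 6.1]
gripper_force: 2.8
position: [0.6389, 0.0967, -0.0019]
force: [-2.5, -0.5, 7.0]
gripper_force: 3.6
position: [0.639, 0.0968, -0.0026]
force: [-4.6, -1.1, 14.5]
gripper_force: 7.1
```

```bash
python3 -m pendant '{"slide":[[0,0,0.001],[0,0,0],[0,0,0],[0,0,0],[0,0,0],[0,0,0]],"dr":[[0,0,0],[0,0,0],[0,0,0],[0,0,0],[0,0,0],[0,0,0]],"claw":[0,0,0,0,0,0]}'
python3 -c "
from h import *
prof(y=33.5,x0=-24,st=2)
prof(z=74,y=28.75,x0=-16,st=2)"
```

```text
clock: 24.5
position: [0.639, 0.0967, -0.0026]
ee_rot: [1.981, 2.438, 0.001]
force: [-5.5, -1.0, 16.5]
width: 0.001
gripper_force: 8.4
wrist z 36 y 33.5 [(-24, 113, 154), (-22, 110, 154), (-20, 113, 154), (-18, 111, 154), (-16, 114, 154), (-14, 113, 154), (-12, 125, 154), (-10, 188, 154), (-8, 191, 154), (-6, 189, 154), (-4, 186, 154), (-2, 178, 154), (0, 122, 154), (2, 119, 154), (4, 120, 154), (6, 118, 154), (8, 118, 154), (10, 119, 154), (12, 118, 154), (14, 117, 154), (16, 117, 154), (18, 117, 154), (20, 116, 154), (22, 115, 154), (24, 147, 154), (26, 184, 154), (28, 184, 154), (30, 183, 154), (32, 182, 154), (34, 135, 154), (36, 105, 154), (38, 111, 154), (40, 109, 154), (42, 111, 154), (44, 75, 154), (46, 59, 154)]
wrist z 74 y 28.75 [(-16, 179, 174), (-14, 180, 174), (-12, 179, 174), (-10, 182, 174), (-8, 182, 174), (-6, 183, 174), (-4, 190, 174), (-2, 171, 174), (0, 171, 174), (2, 177, 174), (4, 175, 174), (6, 176, 174), (8, 176, 174), (10, 176, 174), (12, 177, 174), (14, 178, 174), (16, 179, 174), (18, 176, 174), (20, 177, 174), (22, 179, 174), (24, 87, 174), (26, 83, 174), (28, 109, 174), (30, 113, 174), (32, 108, 174), (34, 48, 174), (36, 52, 174), (38, 53, 175), (40, 50, 175), (42, 55, 175), (44, 51, 175), (46, 54, 175)]
```

```bash
python3 -c "
from cell import arm
print(arm.sign_off())"
```

```text
the job is handed in; nothing more can be done
None
```

The spacer is fully home in frame_a's gap (the left-hand frame) and released, and its tile is held pressed flush on its hard stop at about 16 N. I handed the job in at about 25 s. No verdict came back, and I made the final checks by code because my 10 pictures were used up.

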